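Clear the checking plate and tip out the bearing caps

TASK

First, while the bearing caps are still lying in their nests, use the scraper block to sweep every metal chip off the dark checking plate into the blue chip trough at its end. Then free each cap by pressing down its end beside the yellow dot so that the other end tips up, lift it out and lay it flat, right way up, on the clean plate, not on another cap. Finish with the scraper standing upright in the middle of its rubber mat, and do not disturb the bottle, the sprocket or the tappet.

Things in the scene. Friction and masses are not known exactly. Their poses are not given: they have to be found in the camera images.
- plate_top (a point): centre of the top of the checking plate: a fixed dark steel plate, 134 mm along its x, 230 mm along its y, top 24 mm above the bench. Each long side has a lip 4 mm wide and 5 mm high (126 mm clear between them); both short ends (y = +-115 mm) are open. The chip trough joins on at the y = +115 mm end
- trough (a point): centre of the floor of the blue chip trough at the +y end of the checking plate: 128 mm long (x) and 57 mm wide (y, 115 to 172 mm from the plate's centre) inside, floor 3 mm above the bench, 21 mm below the plate's top; side walls reach 32 mm, the outer wall 36 mm above the bench. Axes as the plate's
- mat_mid (a point): centre of the top of the fixed black rubber mat, 95 mm (x) by 150 mm (y), 2 mm thick, where the scraper stands
- scraper_mid (a point): centre, half-way up, of the scraper block, 105 mm tall (this point 52.5 mm above its underside): a wooden block with a black sole, 110 mm along its x, 40 mm along its y, 20 mm tall, with an upright square wooden grip 22 x 22 mm in its middle from 20 to 105 mm above the underside. z up; 0.2 kg. Loose; starts on its mat
- scraper: the scraper block, origin at the centre of its underside, axes as scraper_mid
- nest_0 (a point): centre of nest 0, level with the top of the fixed aluminium nest block, 45 mm above the bench; z up. Block 130 mm (x) by 216 mm (y), three alike nests 62 mm apart along y. A nest is 48.5 mm wide (y), 22 mm deep: a cap lies flush, 1 mm from the side walls and from the end wall at -x, 8 mm from the end wall at +x, beside which the block has a yellow dot
- cap_0_mid (a point): centre, half-way up, of bearing cap 0, which starts flush in nest_0: a brass-coloured metal block 72 mm along its x, 46 mm along its y, 22 mm tall (z up when it lies flat), with a half bore open underneath along x and two dark bolt holes on top, one near each end; 0.25 kg. Its two ends are alike. May be absent
- nest_1 (a point): centre of nest 1 (the middle one, 62 mm toward +y from nest 0), as nest 0. A nest's floor is level only from its -x end to x = +2.6 mm; from there it falls at 32 degrees toward +x. Pressing the cap's +x end (20 to 30 mm from the centre) down 8 mm, a newton or so, tips the cap over that edge. The pressed top swings some 8 mm toward +x as it sinks: go with it, and lift off without dragging it back
- cap_1_mid (a point): centre, half-way up, of bearing cap 1, which starts flush in nest_1: a brass-coloured metal block 72 mm along its x, 46 mm along its y, 22 mm tall (z up when it lies flat), with a half bore open underneath along x and two dark bolt holes on top, one near each end; 0.25 kg. Its two ends are alike. May be absent
- nest_2 (a point): centre of nest 2 (62 mm toward +y from nest 1), as nest 0. Once tipped, a cap stays by itself at about 32 degrees, its -x end standing up to 17 mm proud of the block, where it can be gripped across its 46 mm width; the block's top leaves about 14 mm of land between nests
- cap_2_mid (a point): centre, half-way up, of bearing cap 2, which starts flush in nest_2: a brass-coloured metal block 72 mm along its x, 46 mm along its y, 22 mm tall (z up when it lies flat), with a half bore open underneath along x and two dark bolt holes on top, one near each end; 0.25 kg. Its two ends are alike. May be absent
- chip_0: centre of the underside of curled metal chip 0, 20 x 13 x 12.5 mm (behaves as a small block, does not roll), 12 g, loose; starts on the checking plate. May be absent
- chip_1: centre of the underside of curled metal chip 1, 20 x 13 x 12.5 mm (behaves as a small block, does not roll), 12 g, loose; starts on the checking plate. May be absent
- chip_2: centre of the underside of curled metal chip 2, 20 x 13 x 12.5 mm (behaves as a small block, does not roll), 12 g, loose; starts on the checking plate. May be absent
- chip_3: centre of the underside of curled metal chip 3, 20 x 13 x 12.5 mm (behaves as a small block, does not roll), 12 g, loose; starts on the checking plate. May be absent
- chip_4: centre of the underside of curled metal chip 4, 20 x 13 x 12.5 mm (behaves as a small block, does not roll), 12 g, loose; starts on the checking plate. May be absent
- chip_5: centre of the underside of curled metal chip 5, 20 x 13 x 12.5 mm (behaves as a small block, does not roll), 12 g, loose; starts on the checking plate. May be absent
- glue_bottle: bystander: white sealant bottle with a red label and nozzle, 43 mm across, 142 mm tall, origin at the centre of its underside
- sprocket: bystander: dark timing sprocket lying flat, 70 mm across, 31 mm tall, origin at the centre of its underside
- tappet: bystander: small grey steel tappet, 29 mm across, 22 mm tall, origin at the centre of its underside
Mind the look-alikes: they are no part of the job. What is shaped like the part that bears cap_0_mid but purple is not meant.

How it is judged:
By the outcome, as a careful person would: the job done as asked, in the order asked, and still so for the second after the job is handed in, with the robot touching nothing.
Of cap_0, cap_1, cap_2 only 2 to 3 are there at a start; the rules pass over those that are not, and their reading is None.
Of chip_0, chip_1, chip_2, chip_3, chip_4, chip_5 only 3 to 6 are there at a start; the rules pass over those that are not, and their reading is None.
At some moment in a run one of scraper may be knocked a few centimetres aside while the robot is not near it.
Once in a run the grip may slacken for a moment while it holds something.
It also fails if it takes over 210 s, if anything falls off the work surface, if the arm or the gripper's body presses on something with over 40 N, if the wrist force passes 120 N, or if a joint passes its speed limit or range.

ROBOT

A 7-joint arm with a two-finger parallel gripper is mounted at the origin on a cart in front of the work surface, level with it; the furniture and walls round the work are solid. World frame = base frame: x ahead of the robot, y to its left, z up, the work surface at z = 0. Lengths are in m, angles in degrees, forces in N, time in s.
With the tool pointing down it reaches from about 0.35 to 0.9 m from the base axis. Payload 8.1 kg.
Tool frame: the origin (TCP) lies at the centre of the arm's flange, where the gripper is bolted on; the fingertips stand 178 mm ahead of it and the grasp point (between the pads) lies 159 mm ahead of it; z points along the fingers, y is the line along which they close (so a half turn about z gives the same grasp; the last joint's range is limited). The gripper opens to 92 mm and grips with 3 to 60 N. Pads are 19 mm wide; open, the fingers measure 130 mm over their backs; the gripper's body (75 mm by 190 mm) begins 47 mm behind the grasp point.
Start: joints at [61.902, 24.895, 1.432, 90.138, -0.665, 64.973, -4.303], TCP at [0.236, -0.579, 0.405] pointing down, gripper open.
Joint ranges: [-149.89, 149.89], [-25.12, 119.58], [-72.63, 75.52], [4.76, 147.25], [-75.54, 255.54], [6.69, 114.76], [-157.13, 157.13]. Speed limits (degrees/s): [127.2, 127.2, 172.46, 172.46, 180, 180, 180].

INTERFACE

Orientations are given as a 3x3 rotation matrix whose columns are the frame's x, y, z axes.
In Python, from rig import manip gives the robot as it stands.
- The arm moves only by the tool move_arm, never from a script. Its argument "series" is text: rows parted by semicolons, each of 7 numbers parted by spaces: the shift along the tool's x, y, z normalised to -1 to 1, where 1 is 0.3 m, then the turn, a rotation vector about the tool's x, y, z normalised to -1 to 1, where 1 is 45 degrees, then the opening, from 0 (shut) to 1 (fully open). A call has 1 to 20 rows; each row shifts and turns the commanded pose from where the row before left it, along the tool's axes as they then stand; what a row does not reach is not made up. A row lasts 1/10 s, in which the tool goes at most 50 mm and 8.59 degrees, less where a joint would pass 70% of its speed; a pose out of reach is approached as far as the arm can. A call with a number of a shift or a turn outside -1 to 1 is refused whole. A call with a gripper value outside its range is refused whole. The fingers move at their own pace and stop on an object; the grip force is fixed at half the most. Time passes only in rows, so rows that do not move let the fingers close. It gives the time, the measured TCP pose, the force, the opening and the grip force at its end, in the units of the state.
- manip.read_state(): the state, without advancing time (a new reading comes with each control period).
- manip.camera(name): name is "scene" or "top"; returns the picture (400x640x3 uint8, red, green, blue); there is no depth.
- manip.camera_params(name): a dict with "K" (3x3 intrinsics, pixels), "distortion" ([k1, k2, p1, p2, k3] as OpenCV has them; the pictures are not rectified), "position" and "orientation" of the camera in the world. Camera axes: x right, y down, z forward; pixel columns grow to the right and rows downward; lengths in m; the calibration is good to about 2 mm. A picture is of the moment at which its call begins. camera_params takes no time and is no camera call.
- manip.close_job(): hands the job in; it is judged then, once.
The state is a dict: "time": time; "qpos": joint angles; "qd": joint speeds; "joint_torque": joint torques, N m; "position": TCP position; "orientation": TCP orientation; "force": force on the tool from outside, world axes, zero at the start; "wrist_torque": the same for the moment, N m; "width": opening from 0.0 (shut) to 1.0 (fully open); "grip_force": force on a finger pad.
Only numpy, scipy, OpenCV 4.12 (cv2) and the standard library are available. Lean on these libraries where they do the work, as an engineer would, in place of code of your own. Each camera call takes 0.05 s, during which the arm holds its last target. There are 200 camera calls.

## Working session

There is one attempt and no reset: what is moved stays moved. The work goes in short steps, Python scripts to look and compute and a tool call to move; the robot and the scene stay as the last step left them, time stands still between calls to the robot, and variables do not carry over. Pictures are saved under pics/ and viewed, at most 14 in all, crops included, and the job is handed in when it is done.

Besides the shell and the picture viewer there is one more tool, called after "Request:" by a JSON object that holds its "method" and its "body", one argument or row to a line. move_arm: Moves the arm, as the interface text tells. Its arguments: {"type":"object","properties":{"series":{"type":"string"}},"required":["series"]}

```bash
mkdir -p pics; ls; python3 - <<'E'
from rig import manip
import cv2
for n in("scene","top"):
    im=manip.camera(n); cv2.imwrite(f"pics/{n}0.png",im[:,:,::-1])
    print(n,{k:(v.tolist() if hasattr(v,'tolist') else v) for k,v in manip.camera_params(n).items()})
print(manip.read_state())
E
```

```text
pics
scene {'K': [[380.81249433774815, 0.0, 315.9576972076377], [0.0, 380.81249433774815, 202.9647885265357], [0.0, 0.0, 1.0]], 'distortion': [-0.030737680041549087, 0.0, 0.0, 0.0, 0.0], 'position': [0.13923504211261956, 0.6944675505117572, 0.8588002217854234], 'orientation': [[-0.8851583274885776, -0.30367622592192833, 0.35252728275615497], [-0.4649790651723364, 0.6050131874997441, -0.6463385427953835], [-0.017006005676944123, -0.7360297499158668, -0.676735548800048]]}
top {'K': [[399.3503677568132, 0.0, 322.19935143931906], [0.0, 399.3503677568132, 197.10181881123995], [0.0, 0.0, 1.0]], 'distortion': [-0.04486738543977056, 0.0, 0.0, 0.0, 0.0], 'position': [0.40713564421690707, -0.05216377297634733, 1.3178419517040545], 'orientation': [[0.005420120343020642, -0.9950889795160576, 0.09883595065136104], [-0.9999346932611579, -0.004398852269026257, 0.010547952949702344], [-0.01006138699091859, -0.09888666717210355, -0.9950478358086171]]}
{'time': 0.1, 'qpos': array([61.90149962, 24.93243705,  1.42910825, 90.1844751 , -0.66600942,
       64.97482356, -4.30430685]), 'qd': array([-0.08352788, -0.025805  ,  0.10132221, -0.09944506, -0.07758159,
       -0.06739906, -0.02248614]), 'joint_torque': array([ 3.28257724e-03, -6.69129181e+01,  9.87885743e-01, -3.15146470e+01,
       -6.06897078e-02,  3.74309882e-02,  6.20988862e-05]), 'position': array([ 0.23625942, -0.57838927,  0.40401919]), 'orientation': array([[ 9.25767637e-01,  3.78092415e-01, -6.39554852e-04],
       [ 3.78092943e-01, -9.25766717e-01,  1.30838043e-03],
       [-9.73898796e-05, -1.45306743e-03, -9.99998940e-01]]), 'force': array([-0.98289755, -0.42300199,  0.43490191]), 'wrist_torque': array([-0.00773288,  0.02411803, -0.00760735]), 'grip_force': 0.0, 'width': 0.9993021737339967}
```

View pics/top0.png

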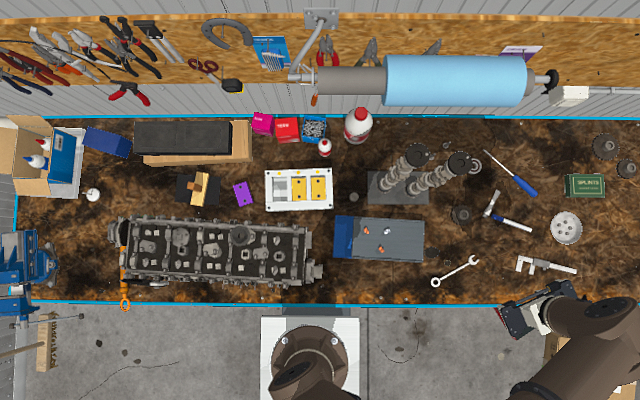

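View pics/scene0.png

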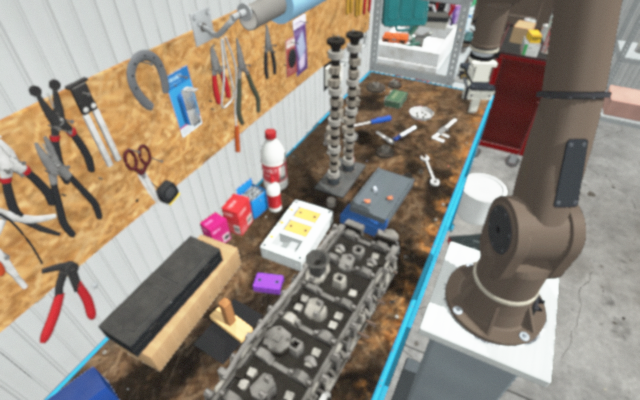

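The top view shows the scraper near (198,188), the nest block at (298,190) with two caps and one empty nest, the plate at (385,238) and the trough at its left end (345,238). There are three or four chips near (365-387,230-250), tall camshafts at (400,187), and the purple decoy at (243,193).

```bash
cat > h.py <<'E'
from rig import manip
import cv2, numpy as np
P={n:manip.camera_params(n) for n in("scene","top")}
def ray(n,uv):
    p=P[n]; x=cv2.undistortPoints(np.array([[uv]],float),np.array(p["K"]),np.array(p["distortion"]))[0,0]
    return np.array(p["position"]),np.array(p["orientation"])@np.array([x[0],x[1],1])
def onz(n,uv,z):
    o,d=ray(n,uv); return o+d*(z-o[2])/d[2]
def pix(n,w):
    p=P[n]; R=np.array(p["orientation"]).T; 
    return cv2.projectPoints(np.array([w],float),cv2.Rodrigues(R)[0],-R@np.array(p["position"]),np.array(p["K"]),np.array(p["distortion"]))[0].ravel()
def two(a,b):
    (o1,d1),(o2,d2)=ray("top",a),ray("scene",b)
    s=np.linalg.lstsq(np.c_[d1,-d2],o2-o1,rcond=None)[0]
    return (o1+s[0]*d1+o2+s[1]*d2)/2, np.linalg.norm(o1+s[0]*d1-o2-s[1]*d2)
def shot(n,name,box=None,k=1):
    im=manip.camera(n)[:,:,::-1].copy()
    if box: x0,y0,x1,y1=box; c=im[y0:y1,x0:x1]
    else: c=im
    cv2.imwrite(f"pics/{name}.png",cv2.resize(c,None,fx=k,fy=k,interpolation=cv2.INTER_CUBIC)); return im
E
python3 - <<'E'
from h import *
im=shot("top","t1",(170,135,440,270),2.95)
hsv=cv2.cvtColor(im,cv2.COLOR_BGR2HSV)
def blobs(nm,lo,hi,box,z,mn=5):
    m=cv2.inRange(hsv,lo,hi); k=np.zeros_like(m); x0,y0,x1,y1=box; k[y0:y1,x0:x1]=m[y0:y1,x0:x1]
    for c in cv2.findContours(k,cv2.RETR_EXTERNAL,cv2.CHAIN_APPROX_NONE)[0]:
        if cv2.contourArea(c)<mn: continue
        r=cv2.minAreaRect(c); b=cv2.boxPoints(r); print(nm,np.round(r[0],1),np.round(r[1],1),r[2].__round__(1),cv2.contourArea(c),np.round(onz("top",r[0],z)[:2],4).tolist(),[np.round(onz("top",q,z)[:2],3).tolist() for q in b])
blobs("trough",(100,120,50),(125,255,255),(325,205,435,275),.034,50)
blobs("plate",(95,20,60),(125,130,160),(325,205,435,275),.029,100)
blobs("white",(0,0,185),(180,40,255),(255,160,340,220),.045,100)
blobs("cap",(18,120,120),(32,255,255),(260,165,335,212),.045,5)
blobs("scr",(10,60,120),(30,255,255),(175,165,220,215),.02,5)
E
```

```text
trough [342.9 236.4] [18.5 42.6] 2.9 722.5 [0.4085, -0.1053] [[0.342, -0.073], [0.478, -0.079], [0.475, -0.138], [0.34, -0.131]]
plate [387.8 238.8] [70.8 41.9] 3.2 2628.0 [0.4014, -0.2498] [[0.341, -0.133], [0.474, -0.14], [0.463, -0.368], [0.329, -0.359]]
white [298.7 189. ] [40.7 67.1] 87.6 2562.0 [0.5595, 0.0371] [[0.621, 0.149], [0.631, -0.068], [0.499, -0.073], [0.489, 0.141]]
cap [298.5 189. ] [22. 13.] 90.0 277.5 [0.5594, 0.0376] [[0.595, 0.059], [0.595, 0.017], [0.524, 0.016], [0.524, 0.058]]
cap [318. 188.] [22. 14.] 90.0 276.5 [0.5629, -0.025] [[0.598, -0.002], [0.599, -0.047], [0.527, -0.048], [0.527, -0.003]]
scr [196.1 188. ] [19.4 33.9] 10.3 434.0 [0.5644, 0.3776] [[0.515, 0.418], [0.626, 0.402], [0.614, 0.337], [0.504, 0.354]]
```

View pics/t1.png

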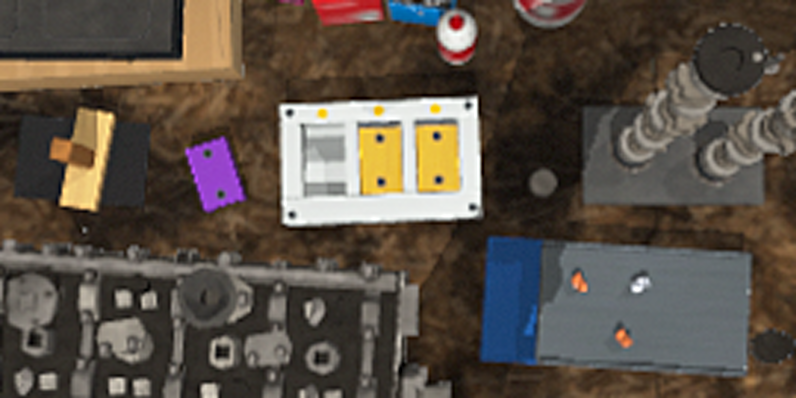

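Enlarged top view: three chips at crop (580,280), (622,335) and (640,284). Caps are in nests 0 and 1; nest 2 is empty. The tappet is at (542,182) and the scraper at (87,158), yawed about -10°. I'll start with the travel leg along the low-radius side, away from the camshafts.

Request:
{"method": "move_arm", "body": {
  "series": "0 0 0 0 0 0.178 1;0 0 0 0 0 0.178 1;0 0 0 0 0 0.178 1;0 0 0 0 0 0.178 1;0.0275 -0.118 -0.007 0 0 0 1;0.0275 -0.118 -0.007 0 0 0 1;0.0275 -0.118 -0.007 0 0 0 1;0.0275 -0.118 -0.007 0 0 0 1;0.0275 -0.118 -0.007 0 0 0 1;0.0275 -0.118 -0.007 0 0 0 1;0.0275 -0.118 -0.007 0 0 0 1;0.0275 -0.118 -0.007 0 0 0 1;0.0275 -0.118 -0.007 0 0 0 1;0.0275 -0.118 -0.007 0 0 0 1;0.0275 -0.118 -0.007 0 0 0 1;0.0275 -0.118 -0.007 0 0 0 1;0.0275 -0.118 -0.007 0 0 0 1;0.0275 -0.118 -0.007 0 0 0 1;0.0275 -0.118 -0.007 0 0 0 1;0 0 0 0 0 0 1"
}}

```text
time: 2.15
position: [0.4502, -0.0718, 0.4365]
orientation: [[0.987, -0.164, 0.001], [-0.164, -0.987, 0.002], [0.001, -0.002, -1.0]]
force: [0.3, 0.2, 1.1]
width: 1.0
grip_force: 0.0
```

```bash
python3 - <<'E'
from h import *
s=manip.read_state(); print(s["position"],np.degrees(np.arctan2(s["orientation"][1,0],s["orientation"][0,0])),s["qpos"])
im=shot("scene","s1",(80,180,400,400),2.4)
# scraper guess from top picture
c=lambda q:(q[0]/2.95+170,q[1]/2.95+135)
for q in [(78,107),(113,110),(97,210),(60,205)]: print(np.round(onz("top",c(q),.022),4))
ctr=onz("top",c((87,158)),.022); print(ctr)
for z in(.022,.107):
    for n in("top","scene"): u=pix(n,[ctr[0],ctr[1],z]); print(z,n,u,(u-[170,135])*2.95 if n=="top" else (u-[80,180])*2.4)
# mat
for q in [(20,115),(150,122),(148,203),(15,195)]: print("mat",np.round(onz("top",c(q),.002),4))
# shafts
for q in [(632,155),(705,165)]: print("shaft",np.round(onz("top",c(q),.03),3))
E
```

```text
[ 0.45024751 -0.07183039  0.43651506] -9.420202137442477 [ 12.78153575   8.19941544 -11.72263133 109.04589137   1.73981589
  62.86164972 -99.03643679]
[0.6199 0.3781 0.022 ]
[0.6166 0.3383 0.022 ]
[0.5042 0.3524 0.022 ]
[0.5096 0.3943 0.022 ]
[0.56232618 0.36574439 0.022     ]
0.022 top [199.49152542 188.55932203] [ 87. 158.]
0.022 scene [231.21561969 320.84936239] [362.91748726 338.03846974]
0.107 top [190.82463588 185.2477696 ] [ 61.43267585 148.23092033]
0.107 scene [224.92469146 301.45702773] [347.81925951 291.49686655]
mat [0.6138 0.4514 0.002 ]
mat [0.6061 0.3014 0.002 ]
mat [0.5139 0.3008 0.002 ]
mat [0.5222 0.4533 0.002 ]
shaft [ 0.567 -0.24   0.03 ]
shaft [ 0.556 -0.32   0.03 ]
```

View pics/s1.png

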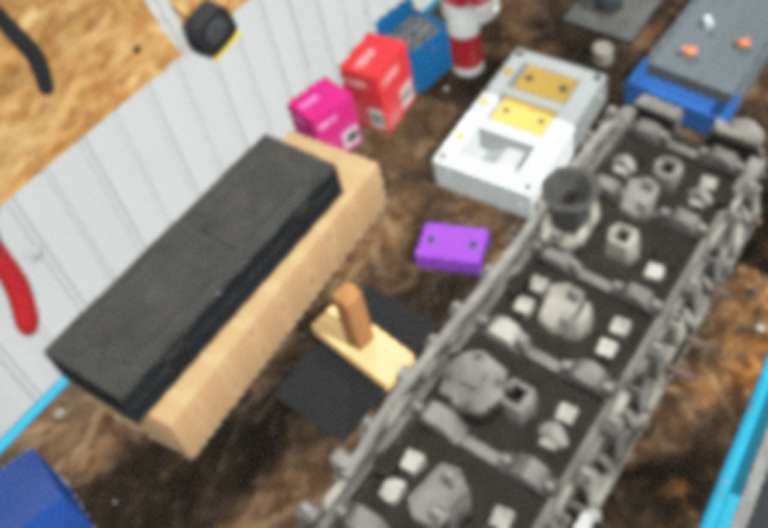

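The scraper's grip shows at crop (350,290) to (360,340), which agrees with the top-view estimate of (0.562, 0.366), yaw about -8°. The cylinder head beside it is roughly as tall as the scraper.

Request:
{"method": "move_arm", "body": {
  "series": "0 0 0 0 0 -0.03 1;0.0119 -0.1068 0 0 0 0 1;0.0119 -0.1068 0 0 0 0 1;0.0119 -0.1068 0 0 0 0 1;0.0119 -0.1068 0 0 0 0 1;0.0119 -0.1068 0 0 0 0 1;0.0119 -0.1068 0 0 0 0 1;0.0119 -0.1068 0 0 0 0 1;0.0119 -0.1068 0 0 0 0 1;0.0119 -0.1068 0 0 0 0 1;0.0119 -0.1068 0 0 0 0 1;0.0119 -0.1068 0 0 0 0 1;0.0119 -0.1068 0 0 0 0 1;0.0119 -0.1068 0 0 0 0 1;0.0119 -0.1068 0 0 0 0 1;0 0 0.1 0 0 0 1;0 0 0.1 0 0 0 1;0 0 0 0 0 0 1;0 0 0 0 0 0 1"
}}

```text
time: 4.1
position: [0.5652, 0.3584, 0.3763]
orientation: [[0.989, -0.149, -0.001], [-0.149, -0.989, -0.001], [-0.001, 0.001, -1.0]]
force: [-0.1, -0.3, 0.9]
width: 0.999
grip_force: 0.0
```

```bash
python3 - <<'E'
from h import *
print(manip.read_state()["qpos"])
shot("scene","s2",(120,200,320,360),3.5)
E
```

```text
[ -24.45035106   31.95352222  -19.91339727   83.97367072   11.40040972
   66.14465188 -144.75979123]
```

View pics/s2.png

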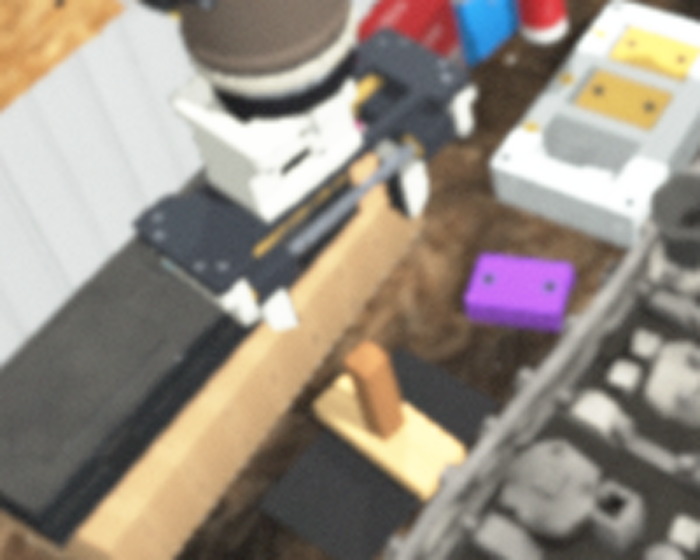

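The gripper hovers over the scraper with its fingers straddling it in y, and the scraper hasn't moved (grip top at crop (368,355)).

Request:
{"method": "move_arm", "body": {
  "series": "-0.013 -0.025 0 0 0 0 1;0 0 0.0667 0 0 0 1;0 0 0.0667 0 0 0 1;0 0 0.0667 0 0 0 1;0 0 0.0667 0 0 0 1;0 0 0.0667 0 0 0 1;0 0 0.0667 0 0 0 1;0 0 0.0667 0 0 0 1;0 0 0 0 0 0 1;0 0 0 0 0 0 0;0 0 0 0 0 0 0;0 0 0 0 0 0 0;0 0 0 0 0 0 0;0 0 0 0 0 0 0;0 0 0 0 0 0 0;0 0 0 0 0 0 0;0 0 0 0 0 0 0"
}}

```text
time: 5.85
position: [0.5617, 0.3678, 0.2361]
orientation: [[0.989, -0.147, -0.0], [-0.147, -0.989, -0.0], [-0.0, 0.0, -1.0]]
force: [-0.3, 0.7, 0.2]
width: 0.352
grip_force: 0.0
```

Request:
{"method": "move_arm", "body": {
  "series": "0 0 0 0 0 0 0;0 0 0 0 0 0 0;0 0 0 0 0 0 0;0 0 0 0 0 0 0;0 0 0 0 0 0 0;0 0 -0.033 0 0 0 0;0 0 -0.067 0 0 0 0;0 0 -0.1 0 0 0 0;0 0 -0.1 0 0 0 0;0 0 -0.1 0 0 0 0;0 0 -0.1 0 0 0 0;0 0 -0.067 0 0 0 0;0 0 -0.033 0 0 0 0;0 0 0 0 0 0 0;0 0 0 0 0 0 0"
}}

```text
time: 7.35
position: [0.5614, 0.3675, 0.4151]
orientation: [[0.989, -0.147, -0.001], [-0.147, -0.989, -0.001], [-0.001, 0.001, -1.0]]
force: [-0.8, 0.2, -3.6]
width: 0.237
grip_force: 30.0
```

Request:
{"method": "move_arm", "body": {
  "series": "0 0 -0.05 0 0 -0.122 0;0 0 -0.05 0 0 0 0;-0.0177 0.05 0 0 0 0 0;-0.0177 0.1 0 0 0 0 0;-0.0177 0.1 0 0 0 0 0;-0.0177 0.1 0 0 0 0 0;-0.0177 0.1 0 0 0 0 0;-0.0177 0.1 0 0 0 0 0;-0.0177 0.1 0 0 0 0 0;-0.0177 0.1 0 0 0 0 0;-0.0177 0.1 0 0 0 0 0;-0.0177 0.1 0 0 0 0 0;-0.0177 0.1 0 0 0 0 0;-0.0177 0.1 0 0 0 0 0;-0.0177 0.1 0 0 0 0 0;-0.0177 0.1 0 0 0 0 0;-0.0177 0.1 0 0 0 0 0;-0.0177 0.1 0 0 0 0 0;-0.0177 0.1 0 0 0 0 0;0 0 0 0 0 0 0"
}}

```text
time: 9.35
position: [0.4442, -0.1261, 0.4447]
orientation: [[0.998, -0.058, -0.003], [-0.058, -0.998, -0.001], [-0.003, 0.002, -1.0]]
force: [-0.6, 0.3, -1.6]
width: 0.238
grip_force: 30.0
```

Request:
{"method": "move_arm", "body": {
  "series": "-0.0148 0.092 0 0 0 0 0;-0.0148 0.092 0 0 0 0 0;-0.0148 0.092 0 0 0 0 0;-0.0148 0.092 0 0 0 0 0;-0.0148 0.092 0 0 0 0 0;-0.0148 0.092 0 0 0 0 0;-0.0148 0.092 0 0 0 0 0;-0.0148 0.092 0 0 0 0 0;0 0 0 0 0 0 0;0 0 0.08 0 0 0 0;0 0 0.08 0 0 0 0;0 0 0.08 0 0 0 0;0 0 0.08 0 0 0 0;0 0 0.08 0 0 0 0;0 0 0.08 0 0 0 0;0 0 0.06 0 0 0 0;0 0 0 0 0 0 0;0 0 0 0 0 0 0"
}}

```text
time: 11.15
position: [0.3989, -0.3398, 0.2839]
orientation: [[0.999, -0.051, -0.001], [-0.051, -0.999, 0.001], [-0.001, -0.001, -1.0]]
force: [-0.0, -0.1, -1.3]
width: 0.237
grip_force: 30.0
```

```bash
python3 - <<'E'
from h import *
s=manip.read_state(); print(s["position"],s["qpos"])
shot("scene","s3",(320,150,460,250),5)
E
```

```text
[ 0.39894684 -0.33984198  0.28386325] [ 36.40325902  23.70859971  -2.38935027 112.01785858   1.35073256
  44.38914811 -59.69410405]
```

View pics/s3.png

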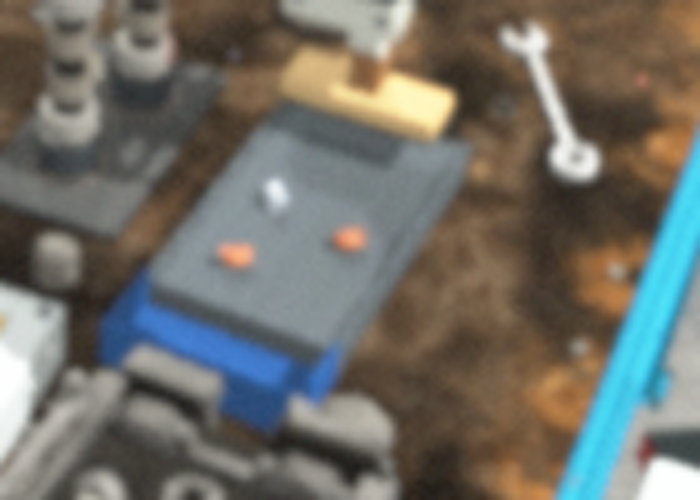

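Three chips lie on the plate, at crop (237,255), (350,240) and (275,195). The scraper is level above the plate's -y end, and the tall camshaft bases are clear of it.

Request:
{"method": "move_arm", "body": {
  "series": "-0.0075 0 0.03 0 0 0 0;0 0 0.03 0 0 0 0;0 0 0.013 0 0 0 0;0 0 0.007 0 0 0 0;0 0 0 0 0 0 0;0 0 0 0 0 0 0"
}}

```text
time: 11.8
position: [0.3966, -0.3405, 0.2603]
orientation: [[0.999, -0.052, 0.0], [-0.052, -0.999, -0.0], [0.0, 0.0, -1.0]]
force: [0.4, -0.6, -2.4]
width: 0.234
grip_force: 30.0
```

Request:
{"method": "move_arm", "body": {
  "series": "0 0 0.006 0 0 0 0;0 0 0 0 0 0 0;0 0 0 0 0 0 0"
}}

```text
time: 12.1
position: [0.3965, -0.3404, 0.2584]
orientation: [[0.999, -0.052, 0.0], [-0.052, -0.999, -0.0], [0.0, 0.0, -1.0]]
force: [0.4, -0.5, -1.6]
width: 0.236
grip_force: 30.0
```

Request:
{"method": "move_arm", "body": {
  "series": "0 0 0.005 0 0 0 0;0 0 0 0 0 0 0;0 0 0 0 0 0 0"
}}

```text
time: 12.4
position: [0.3966, -0.3404, 0.258]
orientation: [[0.999, -0.052, 0.001], [-0.052, -0.999, -0.0], [0.001, 0.0, -1.0]]
force: [-2.1, 2.2, 12.7]
width: 0.24
grip_force: 30.0
```

Request:
{"method": "move_arm", "body": {
  "series": "0 0 -0.002 0 0 0 0;0 -0.02 0 0 0 0 0;0 -0.04 0 0 0 0 0;0 -0.04 0 0 0 0 0;0 -0.04 0 0 0 0 0;0 -0.04 0 0 0 0 0;0 -0.04 0 0 0 0 0;0 -0.04 0 0 0 0 0;0 -0.04 0 0 0 0 0;0 -0.04 0 0 0 0 0;0 -0.04 0 0 0 0 0;0 -0.04 0 0 0 0 0;0 -0.04 0 0 0 0 0;0 -0.04 0 0 0 0 0;0 0 0 0 0 0 0"
}}

```text
time: 13.9
position: [0.4047, -0.1882, 0.2579]
orientation: [[0.999, -0.049, 0.001], [-0.049, -0.999, 0.001], [0.001, -0.001, -1.0]]
force: [0.5, 3.7, 9.6]
width: 0.24
grip_force: 30.0
```

```bash
python3 - <<'E'
from h import *
shot("scene","s4",(320,150,460,250),5)
E
```

```text
(no output)
```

View pics/s4.png

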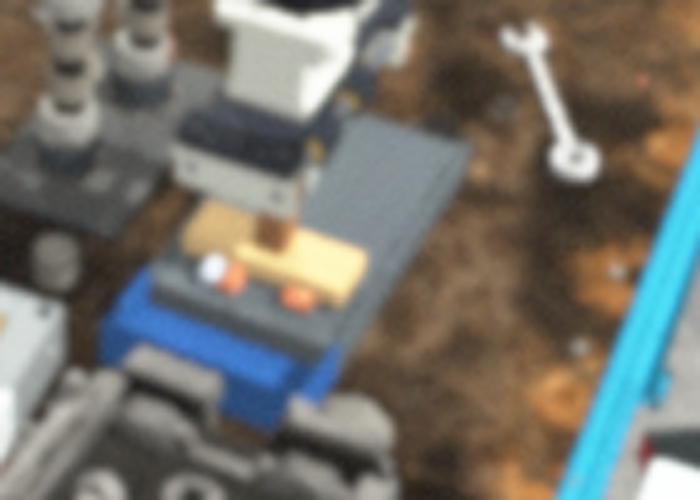

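The chips are bunched ahead of the scraper at crop (210,265), (232,277) and (298,297), with none left behind.

Request:
{"method": "move_arm", "body": {
  "series": "0 -0.035 0 0 0 0 0;0 -0.035 0 0 0 0 0;0 -0.035 0 0 0 0 0;0 -0.035 0 0 0 0 0;0 -0.035 0 0 0 0 0;0 0 0 0 0 0 0;0 0 0 0 0 0 0;0 0 0 0 0 0 0;0 0 -0.05 0 0 0 0;0 0 -0.1 0 0 0 0;0 0 -0.1 0 0 0 0;0 0 -0.1 0 0 0 0;0 0 -0.1 0 0 0 0;0 0 -0.1 0 0 0 0;0 0 -0.07 0 0 0 0;0 0 0 0 0 0 0"
}}

```text
time: 15.55
position: [0.4073, -0.137, 0.4453]
orientation: [[0.999, -0.051, 0.003], [-0.051, -0.999, -0.0], [0.003, 0.0, -1.0]]
force: [-0.0, 0.1, -2.7]
width: 0.237
grip_force: 30.0
```

```bash
python3 - <<'E'
from h import *
a=shot("scene","s5",(320,150,460,250),5)[150:250,320:460]; b=shot("top","t5",(320,200,440,270),5)[200:270,320:440]
c=np.full((500+350+0,700,3),0,np.uint8)
c[:500]=cv2.resize(a,(700,500)); c[500:,:600]=cv2.resize(b,(600,350)); cv2.imwrite("pics/c5.png",cv2.resize(c,None,fx=.7,fy=.7))
E
```

```text
(no output)
```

View pics/c5.png

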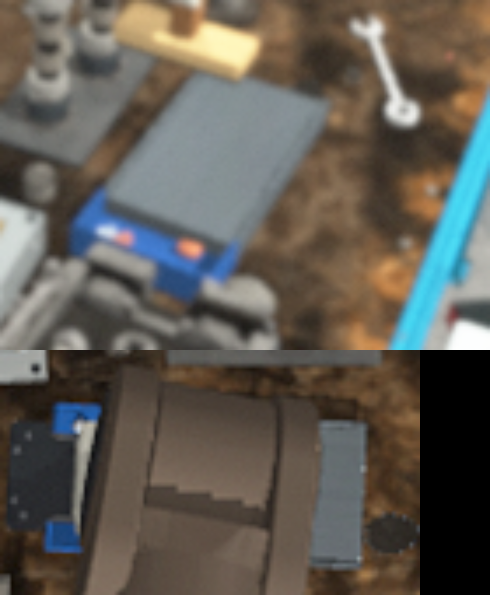

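All three chips are in the blue trough and the plate is clean. Next the scraper goes back to its mat.

Request:
{"method": "move_arm", "body": {
  "series": "0.0241 -0.0965 0 0 0 0 0;0.0241 -0.0965 0 0 0 0 0;0.0241 -0.0965 0 0 0 0 0;0.0241 -0.0965 0 0 0 0 0;0.0241 -0.0965 0 0 0 0 0;0.0241 -0.0965 0 0 0 0 0;0.0241 -0.0965 0 0 0 0 0;0.0241 -0.0965 0 0 0 0 0;0.0241 -0.0965 0 0 0 0 0;0.0241 -0.0965 0 0 0 0 0;0.0241 -0.0965 0 0 0 0 0;0.0241 -0.0965 0 0 0 0 0;0.0241 -0.0965 0 0 0 0 0;0.0241 -0.0965 0 0 0 0 0;0.0241 -0.0965 0 0 0 0 0;0.0241 -0.0965 0 0 0 0 0;0.0241 -0.0965 0 0 0 0 0;0.0241 -0.0965 0 0 0 0 0;0 0 0 0 0 0 0;0 0 0 0 0 0 0"
}}

```text
time: 17.65
position: [0.5634, 0.3762, 0.4406]
orientation: [[0.999, -0.05, -0.004], [-0.05, -0.999, -0.002], [-0.004, 0.002, -1.0]]
force: [0.6, -1.1, -2.2]
width: 0.241
grip_force: 30.0
```

Request:
{"method": "move_arm", "body": {
  "series": "0 0 0.07 0 0 0 0;0 0 0.07 0 0 0 0;0 0 0.07 0 0 0 0;0 0 0.07 0 0 0 0;0 0 0.07 0 0 0 0;0 0 0.07 0 0 0 0;0 0 0.07 0 0 0 0;0 0 0.07 0 0 0 0;0 0 0.07 0 0 0 0;0 0 0.03 0 0 0 0;0 0 0.01 0 0 0 0;0 0 0 0 0 0 0;0 0 0 0 0 0 0"
}}

```text
time: 18.95
position: [0.5644, 0.3756, 0.2435]
orientation: [[0.999, -0.052, 0.001], [-0.052, -0.999, 0.001], [0.001, -0.001, -1.0]]
force: [-0.8, -0.3, -1.6]
width: 0.24
grip_force: 30.0
```

Request:
{"method": "move_arm", "body": {
  "series": "0 0 0.015 0 0 0 0;0 0 0.007 0 0 0 0;0 0 0.002 0 0 0 0;0 0 0 0 0 0 0;0 0 0 0 0 0 0"
}}

```text
time: 19.45
position: [0.5643, 0.3756, 0.236]
orientation: [[0.999, -0.052, 0.001], [-0.052, -0.999, 0.0], [0.001, -0.0, -1.0]]
force: [0.1, -1.3, 6.2]
width: 0.236
grip_force: 30.0
```

Request:
{"method": "move_arm", "body": {
  "series": "0 0 0 0 0 0 1;0 0 0 0 0 0 1;0 0 0 0 0 0 1;0 0 0 0 0 0 1;0 0 0 0 0 0 1;0 0 0 0 0 0 1;0 0 -0.05 0 0 0 1;0 0 -0.08 0 0 0 1;0 0 -0.08 0 0 0 1;0 0 -0.08 0 0 0 1;0 0 -0.08 0 0 0 1;0 0 -0.08 0 0 0 1;0 0 -0.08 0 0 0 1;0 0 -0.08 0 0 0 1;0 0 0 0 0 -0.133 0;0 0 0 0 0 0 0"
}}

```text
time: 21.05
position: [0.5641, 0.3755, 0.4203]
orientation: [[0.999, 0.054, 0.002], [0.054, -0.999, 0.002], [0.002, -0.001, -1.0]]
force: [0.7, -0.9, -0.8]
width: 0.873
grip_force: 0.0
```

Request:
{"method": "move_arm", "body": {
  "series": "0 0.0937 0 0 0 0 0;0 0.0937 0 0 0 0 0;0 0.0937 0 0 0 0 0;0 0.0937 0 0 0 0 0;0 0.0937 0 0 0 0 0;0 0.0937 0 0 0 0 0;0 0.0937 0 0 0 0 0;0 0.0937 0 0 0 0 0;0 0.0937 0 0 0 0 0;0 0.0937 0 0 0 0 0;0 0.0937 0 0 0 0 0;0 0.0937 0 0 0 0 0;0 0 0 0 0 0 0;0 0 0 0 0 0 0"
}}

```text
time: 22.45
position: [0.5816, 0.038, 0.4182]
orientation: [[0.999, 0.049, -0.001], [0.049, -0.999, 0.0], [-0.001, -0.0, -1.0]]
force: [-1.2, 1.0, 0.6]
width: 0.002
grip_force: 0.0
```

```bash
python3 - <<'E'
from h import *
s=manip.read_state(); print(s["position"],s["width"],s["qpos"])
im=shot("scene","s6")
# caps in scene view
hsv=cv2.cvtColor(im,cv2.COLOR_BGR2HSV); m=cv2.inRange(hsv,(18,110,110),(32,255,255)); k=np.zeros_like(m); k[195:270,255:345]=m[195:270,255:345]
k=cv2.morphologyEx(k,cv2.MORPH_CLOSE,np.ones((5,5)))
for c in cv2.findContours(k,cv2.RETR_EXTERNAL,cv2.CHAIN_APPROX_NONE)[0]:
    if cv2.contourArea(c)>30:
        r=cv2.minAreaRect(c); print(r[0],r[1],cv2.contourArea(c),onz("scene",r[0],.045))
# scraper check in scene
a=im[200:360,120:420]; cv2.imwrite("pics/s6c.png",cv2.resize(a,None,fx=2.6,fy=2.6))
E
```

```text
[0.58162213 0.03801445 0.41821769] 0.0021527756754150746 [   3.62184922   21.67157353  -17.35062416   93.95876445    6.93772195
   65.46040206 -102.67066696]
(298.5411071777344, 227.39041137695312) (21.886695861816406, 9.246251106262207) 154.5 [0.55958061 0.03474657 0.045     ]
(307.2946472167969, 214.66757202148438) (21.982919692993164, 9.337227821350098) 164.5 [ 0.56225758 -0.02409177  0.045     ]
```

View pics/s6c.png

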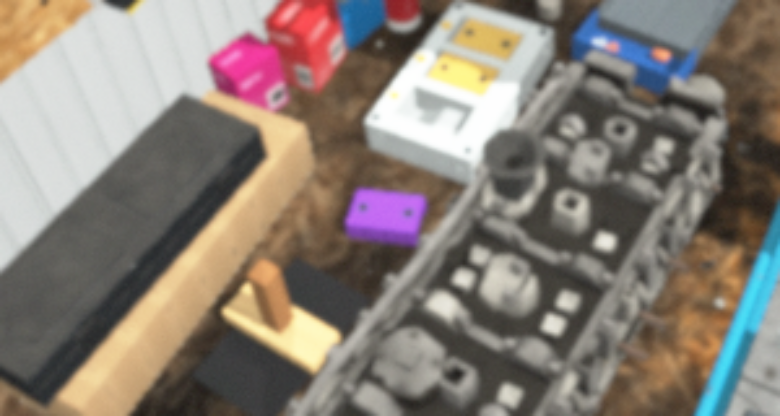

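The scraper stands on its mat with its grip at crop (268,295), both caps are still flush in their nests, and both views agree on where the caps are. I'll press cap 1 now.

Request:
{"method": "move_arm", "body": {
  "series": "0 0 0.09 0 0 0 0;0 0 0.09 0 0 0 0;0 0 0.09 0 0 0 0;0 0 0.09 0 0 0 0;0 0 0.09 0 0 0 0;0 0 0.09 0 0 0 0;0 0 0.07 0 0 0 0;0 0 0.02 0 0 0 0;0 0 0 0 0 0 0;0 0 0 0 0 0 0"
}}

```text
time: 23.5
position: [0.5822, 0.0393, 0.2303]
orientation: [[0.999, 0.053, 0.001], [0.053, -0.999, 0.0], [0.001, -0.0, -1.0]]
force: [-0.0, -0.5, -0.0]
width: 0.007
grip_force: 0.0
```

Request:
{"method": "move_arm", "body": {
  "series": "0 0 0.015 0 0 0 0;0 0 0.009 0 0 0 0;0.002 0 0.0037 0 0 0 0;0.003 0 0.0037 0 0 0 0;0.003 0 0.0037 0 0 0 0;0.0033 0 0.0037 0 0 0 0;0 0 0 0 0 0 0"
}}

```text
time: 24.2
position: [0.5872, 0.0389, 0.2191]
orientation: [[0.999, 0.052, 0.006], [0.052, -0.999, 0.001], [0.006, -0.0, -1.0]]
force: [4.9, 0.0, 6.9]
width: 0.001
grip_force: 3.5
```

Request:
{"method": "move_arm", "body": {
  "series": "0.0045 0 0.0037 0 0 0 0;0.0045 0 0.0037 0 0 0 0;0.004 0 0.0037 0 0 0 0;0.003 0 0.0037 0 0 0 0;0 0 0 0 0 0 0;0 0 0 0 0 0 0"
}}

```text
time: 24.8
position: [0.5916, 0.0392, 0.2147]
orientation: [[0.999, 0.052, 0.005], [0.052, -0.999, 0.001], [0.005, -0.0, -1.0]]
force: [4.4, -0.2, 7.6]
width: 0.007
grip_force: 4.8
```

Request:
{"method": "move_arm", "body": {
  "series": "0.003 0 0.004 0 0 0 0;0 0 0.003 0 0 0 0;0 0 0 0 0 0 0;0 0 -0.01 0 0 0 0;0 0 -0.03 0 0 0 0;0 0 -0.1 0 0 0 0;0 0 -0.1 0 0 0 0;0 0 -0.1 0 0 0 0;0 0 -0.1 0 0 0 0;0 0 0 0 0 0 0;0 0 0 0 0 0 0"
}}

```text
time: 25.9
position: [0.5905, 0.039, 0.3435]
orientation: [[0.999, 0.052, 0.0], [0.052, -0.999, -0.0], [0.0, 0.0, -1.0]]
force: [-0.8, -0.1, -0.7]
width: 0.005
grip_force: 0.0
```

```bash
python3 - <<'E'
from h import *
s=manip.read_state(); print(s["position"])
shot("scene","s7",(240,180,380,280),5)
E
```

```text
[0.59052178 0.03899176 0.34347675]
```

View pics/s7.png

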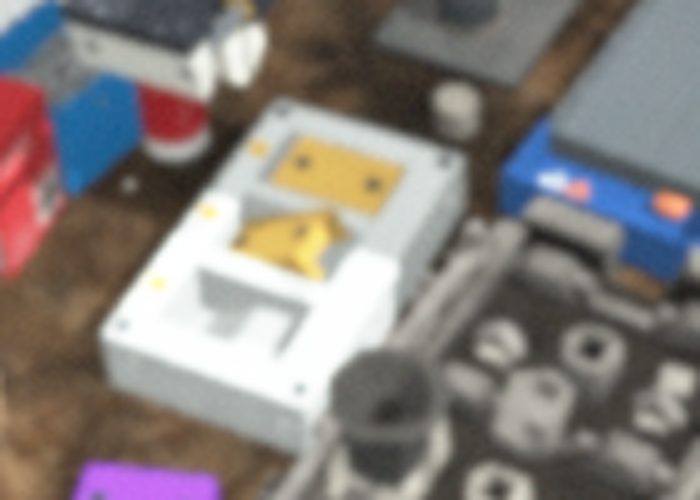

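Cap 1 has tipped: its -x end stands proud at crop (320,235), and cap 0 is still flush. Next I'll grip the raised end.

Request:
{"method": "move_arm", "body": {
  "series": "-0.071 0.002 0 0 0 0 1;-0.071 0.002 0 0 0 0 1;0 0 0 0 0 0 1;0 0 0 0 0 0 1;0 0 0 0 0 0 1;0 0 0 0 0 0 1;0 0 0 0 0 0 1;0 0 0.08 0 0 0 1;0 0 0.08 0 0 0 1;0 0 0.08 0 0 0 1;0 0 0.08 0 0 0 1;0 0 0.05 0 0 0 1;0 0 0.015 0 0 0 1;0 0 0 0 0 0 1;0 0 0 0 0 0 1"
}}

```text
time: 27.45
position: [0.5489, 0.0358, 0.2283]
orientation: [[0.999, 0.052, 0.001], [0.052, -0.999, 0.0], [0.001, -0.0, -1.0]]
force: [-0.7, 0.1, 0.4]
width: 1.0
grip_force: 0.0
```

Request:
{"method": "move_arm", "body": {
  "series": "0 0 0.007 0 0 0 1;0 0 0 0 0 0 0;0 0 0 0 0 0 0;0 0 0 0 0 0 0;0 0 0 0 0 0 0;0 0 0 0 0 0 0;0 0 0 0 0 0 0;0 0 0 0 0 0 0;0 0 0 0 0 0 0;0 0 0 0 0 0 0"
}}

```text
time: 28.45
position: [0.5484, 0.0357, 0.2255]
orientation: [[0.999, 0.052, -0.0], [0.052, -0.999, 0.0], [-0.0, -0.0, -1.0]]
force: [-0.4, -0.2, 0.3]
width: 0.494
grip_force: 30.0
```

Request:
{"method": "move_arm", "body": {
  "series": "0 0 0 0 0 0 0;0 0 -0.02 0 0 0 0;0 0 -0.03 0 0 0 0;0 0 -0.04 0 0 0 0;0 0 -0.06 0 0 0 0;0 0 -0.08 0 0 0 0;0 0 -0.08 0 0 0 0;0 0 -0.08 0 0 0 0;0 0 -0.08 0 0 0 0;0 0 -0.08 0 0 0 0;0 0 0 0 0 0 0;0 0 0 0 0 0 0"
}}

```text
time: 29.65
position: [0.5482, 0.0356, 0.391]
orientation: [[0.999, 0.052, 0.001], [0.052, -0.999, -0.0], [0.001, 0.0, -1.0]]
force: [-0.4, 0.3, -2.4]
width: 0.495
grip_force: 30.0
```

```bash
python3 - <<'E'
from h import *
s=manip.read_state(); print(s["position"])
print(pix("scene",s["position"]-[0,0,.159]))
shot("scene","s8",(210,120,350,220),5)
E
```

```text
[0.54822083 0.03560864 0.39102487]
[298.72302254 179.41506089]
```

View pics/s8.png

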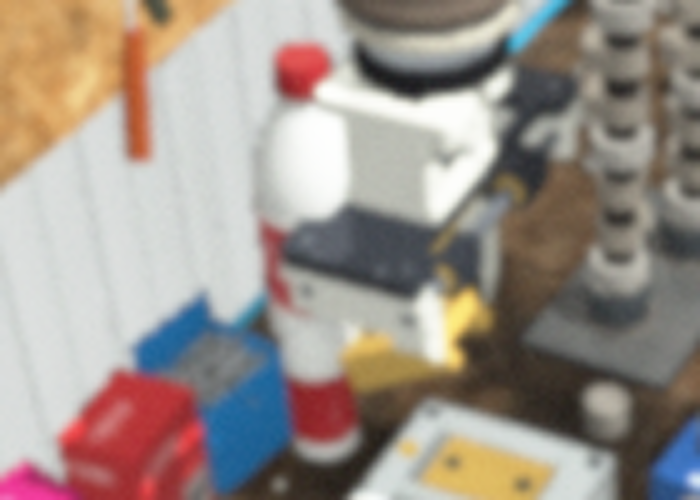

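Cap 1 is held, tilted, by its raised end at crop (430,335), clear of the block and the bottle. Carrying it to the plate.

Request:
{"method": "move_arm", "body": {
  "series": "0 0 0 0 0 0.133 0;-0.046 0.072 0 0 0 0 0;-0.046 0.072 0 0 0 0 0;-0.046 0.072 0 0 0 0 0;-0.046 0.072 0 0 0 0 0;-0.046 0.072 0 0 0 0 0;-0.046 0.072 0 0 0 0 0;-0.046 0.072 0 0 0 0 0;-0.046 0.072 0 0 0 0 0;-0.046 0.072 0 0 0 0 0;-0.046 0.072 0 0 0 0 0;-0.046 0.072 0 0 0 0 0;0 0 0 0 0 0 0;0 0 0.07 0 0 0 0;0 0 0.07 0 0 0 0;0 0 0.07 0 0 0 0;0 0 0.07 0 0 0 0;0 0 0.07 0 0 0 0;0 0 0 0 0 0 0;0 0 0 0 0 0 0"
}}

```text
time: 31.7
position: [0.3844, -0.1933, 0.2852]
orientation: [[0.999, -0.052, -0.002], [-0.052, -0.999, 0.001], [-0.002, -0.001, -1.0]]
force: [0.6, -0.8, -2.3]
width: 0.492
grip_force: 30.0
```

Request:
{"method": "move_arm", "body": {
  "series": "0 0 0.05 0 0 0 0;0 0 0.04 0 0 0 0;0 0 0.02 0 0 0 0;0 0 0.01 0 0 0 0;0 0 0.01 0 0 0 0;0 0 0.01 0 0 0 0;0 0 0 0 0 0 0"
}}

```text
time: 32.4
position: [0.3843, -0.1938, 0.2437]
orientation: [[0.999, -0.052, -0.0], [-0.052, -0.999, -0.0], [-0.0, 0.0, -1.0]]
force: [-2.4, 0.5, 6.5]
width: 0.499
grip_force: 30.0
```

Request:
{"method": "move_arm", "body": {
  "series": "-0.0098 0 0.0115 0 0 0 0;-0.0098 0 0.0115 0 0 0 0;-0.0083 0 0.0127 0 0 0 0;-0.0083 0 0.0127 0 0 0 0;0 0 0 0 0 0 0"
}}

```text
time: 32.9
position: [0.3735, -0.1932, 0.2291]
orientation: [[0.999, -0.052, 0.0], [-0.052, -0.999, -0.0], [0.0, 0.0, -1.0]]
force: [-1.6, 0.8, 3.1]
width: 0.494
grip_force: 30.0
```

Request:
{"method": "move_arm", "body": {
  "series": "-0.0063 0 0.0138 0 0 0 0;-0.0063 0 0.0138 0 0 0 0;-0.0033 0 0.0108 0 0 0 0;-0.0033 0 0.0108 0 0 0 0;0 0 0 0 0 0 0;0 0 0 0 0 0 0"
}}

```text
time: 33.5
position: [0.3678, -0.1929, 0.2141]
orientation: [[0.999, -0.052, -0.0], [-0.052, -0.999, 0.0], [-0.0, -0.0, -1.0]]
force: [-3.5, -0.4, 2.6]
width: 0.502
grip_force: 30.0
```

```bash
python3 - <<'E'
from h import *
shot("scene","s9",(310,140,450,240),5)
E
```

```text
(no output)
```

View pics/s9.png

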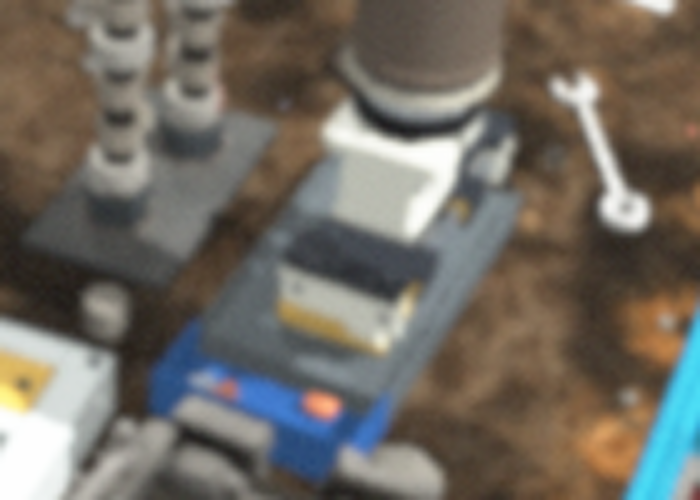

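Cap 1 now looks level just above the plate (crop (340,320)). I'll lower the last bit and release.

Request:
{"method": "move_arm", "body": {
  "series": "-0.001 0 0.005 0 0 0 0;0 0 0.003 0 0 0 0;0 0 0 0 0 0 0;0 0 0 0 0 0 0.53;0 0 0 0 0 0 0.6;0 0 0 0 0 0 0.7;0 0 0 0 0 0 0.7;0 0 0 0 0 0 0.7;0 0 -0.03 0 0 0 0.7;0 0 -0.06 0 0 0 0.7;0 0 -0.08 0 0 0 0.7;0 0 -0.08 0 0 0 0.7;0 0 -0.08 0 0 0 0.7;0 0 -0.08 0 0 0 0.7;0 0 -0.08 0 0 0 0.7;0 0 -0.08 0 0 0 0;0 0 -0.08 0 0 0 0;0 0 0 0 0 0 0;0 0 0 0 0 0 0"
}}

```text
time: 35.45
position: [0.3674, -0.1927, 0.4073]
orientation: [[0.999, -0.052, 0.001], [-0.052, -0.999, -0.001], [0.001, 0.0, -1.0]]
force: [0.1, -0.0, -0.6]
width: 0.402
grip_force: 0.0
```

Request:
{"method": "move_arm", "body": {
  "series": "0 0 0 0 0 -0.133 0;0.0754 -0.0526 0 0 0 0 0;0.0754 -0.0526 0 0 0 0 0;0.0754 -0.0526 0 0 0 0 0;0.0754 -0.0526 0 0 0 0 0;0.0754 -0.0526 0 0 0 0 0;0.0754 -0.0526 0 0 0 0 0;0.0754 -0.0526 0 0 0 0 0;0.0754 -0.0526 0 0 0 0 0;0.0754 -0.0526 0 0 0 0 0;0.0754 -0.0526 0 0 0 0 0;0 0 0 0 0 0 0;0 0 0.09 0 0 0 0;0 0 0.09 0 0 0 0;0 0 0.09 0 0 0 0;0 0 0.09 0 0 0 0;0 0 0.09 0 0 0 0;0 0 0 0 0 0 0;0 0 0 0 0 0 0"
}}

```text
time: 37.35
position: [0.5847, -0.0237, 0.2715]
orientation: [[0.999, 0.052, -0.002], [0.052, -0.999, -0.0], [-0.002, 0.0, -1.0]]
force: [0.1, 0.3, -0.2]
width: 0.006
grip_force: 0.0
```

```bash
cat > caps.py <<'E'
from h import *
for n,z in(("scene",.046),("top",.046)):
    hsv=cv2.cvtColor(manip.camera(n)[:,:,::-1].copy(),cv2.COLOR_BGR2HSV); m=cv2.inRange(hsv,(18,110,90),(32,255,255)); k=np.zeros_like(m)
    x0,y0,x1,y1=(340,150,440,245) if n=="scene" else (335,210,430,268)
    k[y0:y1,x0:x1]=m[y0:y1,x0:x1]; k=cv2.morphologyEx(k,cv2.MORPH_CLOSE,np.ones((5,5)))
    for c in cv2.findContours(k,cv2.RETR_EXTERNAL,cv2.CHAIN_APPROX_NONE)[0]:
        if cv2.contourArea(c)>20:
            r=cv2.minAreaRect(c); print(n,np.round(onz(n,r[0],z),4),[np.round(onz(n,q,z)[:2],3).tolist() for q in cv2.boxPoints(r)])
E
python3 caps.py
```

```text
scene [ 0.392  -0.1809  0.046 ] [[0.427, -0.151], [0.438, -0.213], [0.357, -0.211], [0.349, -0.15]]
top [ 0.3929 -0.1924  0.046 ] [[0.429, -0.169], [0.429, -0.216], [0.357, -0.216], [0.357, -0.168]]
```

Cap 1 lies flat on the plate at (0.393, -0.192), with a 72 x 47 mm footprint in the top view. Now pressing cap 0.

Request:
{"method": "move_arm", "body": {
  "series": "0 0 0.06 0 0 0 0;0 0 0.06 0 0 0 0;0 0 0.03 0 0 0 0;0 0 0.011 0 0 0 0;0 0 0 0 0 0 0;0.002 0 0.0037 0 0 0 0;0.003 0 0.0037 0 0 0 0;0.0035 0 0.0037 0 0 0 0;0.0035 0 0.0037 0 0 0 0;0 0 0 0 0 0 0"
}}

```text
time: 38.45
position: [0.59, -0.0232, 0.2198]
orientation: [[0.999, 0.052, 0.003], [0.052, -0.999, 0.0], [0.003, -0.0, -1.0]]
force: [5.2, 0.5, 5.9]
width: 0.007
grip_force: 3.4
```

Request:
{"method": "move_arm", "body": {
  "series": "0.0045 0 0.0037 0 0 0 0;0.0045 0 0.0037 0 0 0 0;0.004 0 0.0037 0 0 0 0;0.003 0 0.004 0 0 0 0;0.002 0 0.004 0 0 0 0;0 0 0.003 0 0 0 0;0 0 0 0 0 0 0"
}}

```text
time: 39.15
position: [0.5955, -0.0229, 0.2139]
orientation: [[0.999, 0.052, 0.004], [0.052, -0.999, 0.0], [0.004, 0.0, -1.0]]
force: [2.9, -0.0, 13.5]
width: 0.002
grip_force: 6.4
```

Request:
{"method": "move_arm", "body": {
  "series": "0 0 -0.01 0 0 0 0;0 0 -0.03 0 0 0 0;0 0 -0.1 0 0 0 0;0 0 -0.1 0 0 0 0;0 0 -0.1 0 0 0 0;-0.073 0 -0.09 0 0 0 1;-0.073 0 0 0 0 0 1;0 0 0 0 0 0 1;0 0 0 0 0 0 1;0 0 0 0 0 0 1;0 0 0 0 0 0 1;0 0 0 0 0 0 1;0 0 0 0 0 0 1"
}}

```text
time: 40.45
position: [0.5506, -0.0252, 0.3411]
orientation: [[0.999, 0.052, -0.001], [0.052, -0.999, 0.0], [-0.001, -0.0, -1.0]]
force: [0.7, -0.1, 0.6]
width: 0.654
grip_force: 0.0
```

```bash
python3 - <<'E'
from h import *
s=manip.read_state(); print(s["position"],s["width"])
shot("scene","s10",(240,150,380,250),5)
E
```

```text
[ 0.55061671 -0.02519085  0.34106694] 0.6540427066391189
```

View pics/s10.png

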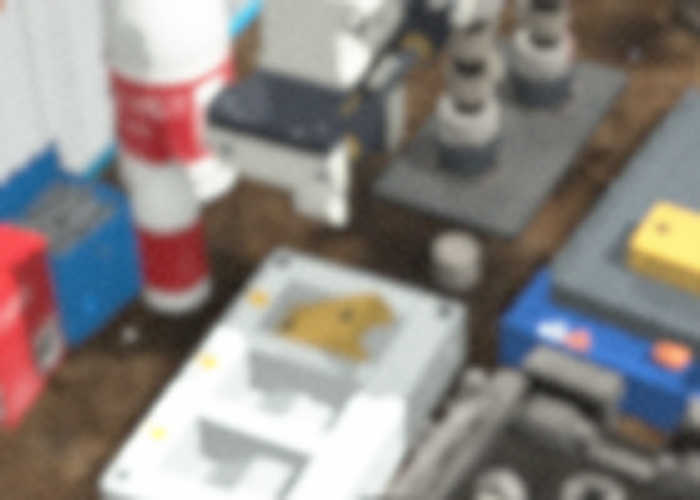

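Cap 0 is tipped (raised end at crop (375,315)), and cap 1 lies on the plate at the right (crop (665,245)). Gripping cap 0.

Request:
{"method": "move_arm", "body": {
  "series": "0 0 0 0 0 0 1;0 0 0 0 0 0 1;0 0 0 0 0 0 1;0 0 0.08 0 0 0 1;0 0 0.08 0 0 0 1;0 0 0.08 0 0 0 1;0 0 0.08 0 0 0 1;0 0 0.05 0 0 0 1;0 0 0.014 0 0 0 1;0 0 0 0 0 0 1;0 0 0 0 0 0 0;0 0 0 0 0 0 0;0 0 0 0 0 0 0;0 0 0 0 0 0 0;0 0 0 0 0 0 0;0 0 0 0 0 0 0;0 0 0 0 0 0 0;0 0 0 0 0 0 0;0 0 0 0 0 0 0;0 0 0 0 0 0 0"
}}

```text
time: 42.5
position: [0.5504, -0.0255, 0.2263]
orientation: [[0.999, 0.052, -0.0], [0.052, -0.999, -0.0], [-0.0, 0.0, -1.0]]
force: [-2.6, -2.0, 3.3]
width: 0.499
grip_force: 30.0
```

Request:
{"method": "move_arm", "body": {
  "series": "0 0 0 0 0 0 0;0 0 -0.02 0 0 0 0;0 0 -0.03 0 0 0 0;0 0 -0.04 0 0 0 0;0 0 -0.06 0 0 0 0;0 0 -0.08 0 0 0 0;0 0 -0.08 0 0 0 0;0 0 -0.08 0 0 0 0;0 0 -0.08 0 0 0 0;0 0 -0.08 0 0 0 0;0 0 0 0 0 0 0;0 0 0 0 0 0 0"
}}

```text
time: 43.7
position: [0.5502, -0.0251, 0.3917]
orientation: [[0.999, 0.053, 0.001], [0.053, -0.999, -0.0], [0.001, 0.0, -1.0]]
force: [-0.9, -0.5, -3.8]
width: 0.5
grip_force: 30.0
```

Request:
{"method": "move_arm", "body": {
  "series": "0 0 0 0 0 0.133 0;-0.0932 0.0048 0 0 0 0 0;-0.0932 0.0048 0 0 0 0 0;-0.0932 0.0048 0 0 0 0 0;-0.0932 0.0048 0 0 0 0 0;-0.0932 0.0048 0 0 0 0 0;-0.0932 0.0048 0 0 0 0 0;0.0051 0.0991 0 0 0 0 0;0.0051 0.0991 0 0 0 0 0;0.0051 0.0991 0 0 0 0 0;0.0051 0.0991 0 0 0 0 0;0.0051 0.0991 0 0 0 0 0;0.0051 0.0991 0 0 0 0 0;0.0051 0.0991 0 0 0 0 0;0.0051 0.0991 0 0 0 0 0;0.0051 0.0991 0 0 0 0 0;0 0 0 0 0 0 0;0 0 0 0 0 0 0"
}}

```text
time: 45.5
position: [0.3818, -0.2932, 0.3899]
orientation: [[0.999, -0.053, -0.002], [-0.053, -0.999, 0.001], [-0.002, -0.001, -1.0]]
force: [0.3, 0.7, -3.3]
width: 0.496
grip_force: 30.0
```

Request:
{"method": "move_arm", "body": {
  "series": "0 0 0.07 0 0 0 0;0 0 0.07 0 0 0 0;0 0 0.07 0 0 0 0;0 0 0.07 0 0 0 0;0 0 0.07 0 0 0 0;0 0 0.06 0 0 0 0;0 0 0.03 0 0 0 0;0 0 0.015 0 0 0 0;0 0 0.013 0 0 0 0;0 0 0.008 0 0 0 0;0 0 0 0 0 0 0;0 0 0 0 0 0 0"
}}

```text
time: 46.7
position: [0.3824, -0.2932, 0.2489]
orientation: [[0.999, -0.052, 0.001], [-0.052, -0.999, -0.0], [0.001, 0.0, -1.0]]
force: [-0.1, -0.4, -4.1]
width: 0.497
grip_force: 30.0
```

Request:
{"method": "move_arm", "body": {
  "series": "0 0 0.01 0 0 0 0;0 0 0.005 0 0 0 0;0 0 0 0 0 0 0;0 0 0 0 0 0 0"
}}

```text
time: 47.1
position: [0.3818, -0.2933, 0.2443]
orientation: [[0.999, -0.053, -0.001], [-0.053, -0.999, -0.0], [-0.001, 0.0, -1.0]]
force: [-3.5, 0.6, 6.6]
width: 0.5
grip_force: 30.0
```

Contact at the expected height. Laying cap 0 down along the same arc.

Request:
{"method": "move_arm", "body": {
  "series": "-0.0098 0 0.0115 0 0 0 0;-0.0098 0 0.0115 0 0 0 0;-0.0083 0 0.0127 0 0 0 0;-0.0083 0 0.0127 0 0 0 0;-0.0063 0 0.0138 0 0 0 0;-0.0063 0 0.0138 0 0 0 0;-0.0033 0 0.0108 0 0 0 0;-0.0033 0 0.0108 0 0 0 0;-0.001 0 0.007 0 0 0 0;0 0 0.003 0 0 0 0;0 0 0 0 0 0 0"
}}

```text
time: 48.2
position: [0.3655, -0.2923, 0.2133]
orientation: [[0.999, -0.052, 0.001], [-0.052, -0.999, -0.001], [0.001, 0.001, -1.0]]
force: [-9.8, 2.9, 36.2]
width: 0.495
grip_force: 30.0
```

Request:
{"method": "move_arm", "body": {
  "series": "0 0 -0.004 0 0 0 0;0 0 0 0 0 0 0;0 0 0 0 0 0 0.53;0 0 0 0 0 0 0.6;0 0 0 0 0 0 0.7;0 0 0 0 0 0 0.7;0 0 0 0 0 0 0.7;0 0 -0.03 0 0 0 0.7;0 0 -0.06 0 0 0 0.7;0 0 -0.08 0 0 0 0.7;0 0 -0.08 0 0 0 0.7;0 0 -0.08 0 0 0 0.7;0 0 -0.08 0 0 0 0.7;0 0 -0.08 0 0 0 0.7;0 0 -0.08 0 0 0 0.7;0 0.15 0 0 0 0 0.7;0 0.15 0 0 0 0 0.7;0 0.15 0 0 0 0 0.7;0 0.15 0 0 0 0 0.7;0 0 0 0 0 0 0.7"
}}

```text
time: 50.2
position: [0.3535, -0.4775, 0.3842]
orientation: [[0.998, -0.059, -0.001], [-0.059, -0.998, -0.004], [-0.001, 0.004, -1.0]]
force: [0.7, 0.4, 0.5]
width: 0.699
grip_force: 0.0
```

```bash
python3 caps.py; python3 - <<'E'
from h import *
a=shot("scene","s11"); b=shot("top","t11",(170,130,440,270),2.95)[130:270,170:440]
c=np.zeros((590,790,3),np.uint8); c[:270,:540]=cv2.resize(b,(540,280))[:270]
c[270:590,:400]=cv2.resize(a[150:250,320:445],(400,320)); c[270:590,400:780]=cv2.resize(a[240:370,160:315],(380,320))
cv2.imwrite("pics/c11.png",c)
E
```

```text
scene [ 0.3923 -0.1826  0.046 ] [[0.428, -0.154], [0.437, -0.218], [0.357, -0.212], [0.35, -0.149]]
scene [ 0.3906 -0.2805  0.046 ] [[0.425, -0.251], [0.435, -0.315], [0.356, -0.311], [0.348, -0.248]]
top [ 0.3928 -0.2921  0.046 ] [[0.358, -0.266], [0.43, -0.27], [0.428, -0.318], [0.355, -0.314]]
top [ 0.3929 -0.1924  0.046 ] [[0.429, -0.169], [0.429, -0.216], [0.357, -0.216], [0.357, -0.168]]
```

View pics/c11.png

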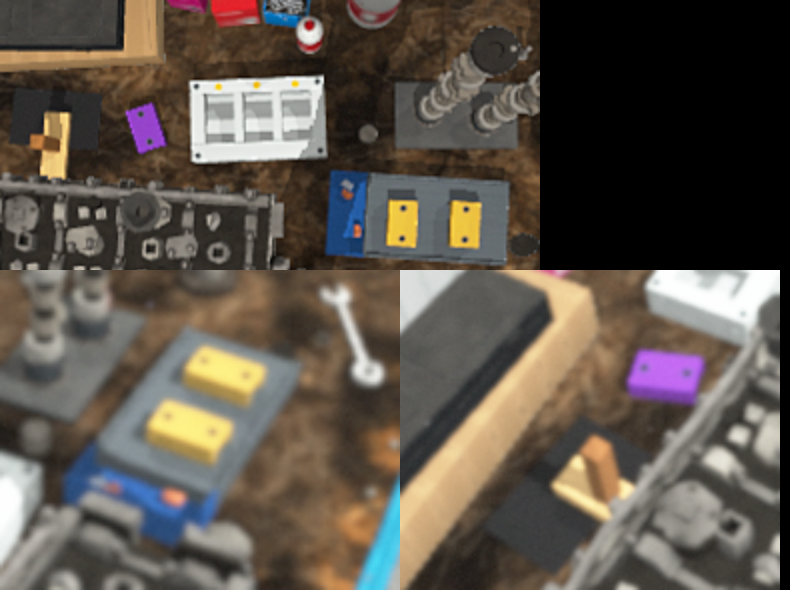

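The plate holds both caps flat, and the chips are in the trough. The scraper has been knocked about 5 cm toward the robot: still upright, now at montage (57,146) by the mat's edge. I'll measure its position by colour.

```bash
cat > scr.py <<'E'
from h import *
im=manip.camera("top")[:,:,::-1].copy(); hsv=cv2.cvtColor(im,cv2.COLOR_BGR2HSV)
def m(lo,hi,box):
    k=cv2.inRange(hsv,lo,hi); o=np.zeros_like(k); x0,y0,x1,y1=box; o[y0:y1,x0:x1]=k[y0:y1,x0:x1]
    return max(cv2.findContours(o,cv2.RETR_EXTERNAL,cv2.CHAIN_APPROX_NONE)[0],key=cv2.contourArea)
c=m((8,60,90),(32,255,255),(178,165,215,225)); o=np.zeros(im.shape[:2],np.uint8); cv2.drawContours(o,[c],-1,255,-1)
for y in range(170,225):
    x=np.where(o[y])[0]
    if len(x): print(y,x.min(),x.max(),end="; ")
c=m((5,120,60),(14,255,215),(178,165,215,225)); r=cv2.minAreaRect(c); print("\ngrip",r,cv2.boundingRect(c))
E
python3 scr.py
```

```text
186 192 204; 187 192 204; 188 192 205; 189 192 204; 190 192 204; 191 192 204; 192 192 204; 193 192 204; 194 192 204; 195 192 204; 196 192 204; 197 185 204; 198 185 204; 199 185 204; 200 185 204; 201 185 204; 202 184 203; 203 183 203; 204 183 203; 205 184 203; 206 185 203; 207 191 203; 208 191 203; 209 190 203; 210 190 203; 211 190 203; 212 190 203; 213 190 203; 214 190 202; 215 190 202; 216 190 202; 217 190 202; 218 194 202; 219 194 202; 
grip ((192.0, 201.0), (8.0, 14.0), 90.0) (185, 197, 15, 9)
```

```bash
python3 - <<'E'
from h import *
a=onz("top",(191.8,185.7),.022); b=onz("top",(189.8,215.5),.022); print(a,b)
yaw=np.arctan2(*(a-b)[1::-1]); print(np.degrees(yaw))
R=np.array([[np.cos(yaw),-np.sin(yaw)],[np.sin(yaw),np.cos(yaw)]]); c=a[:2]-R@[.055,.020]; print("centre from corner",c)
print("grip top",onz("top",(187.3,200.7),.107), pix("top",[*c,.107]),pix("top",[*c,.022]),[pix("top",[*(c+R@np.array(d)),.107]) for d in((.011,.011),(-.011,.011))])
print(manip.read_state()["position"])
E
```

```text
[0.57172809 0.39176323 0.022     ] [0.47340803 0.39468971 0.022     ]
-1.704898647712282
centre from corner [0.5161574  0.37340842]
grip top [0.5144713  0.37487143 0.107     ] [187.79076705 200.15544992] [196.68164901 202.5206373 ] [array([184.51141129, 196.47221284]), array([184.0217409 , 203.59888729])]
[ 0.35646095 -0.47069277  0.38417132]
```

Request:
{"method": "move_arm", "body": {
  "series": "0.0143 -0.1092 -0.01 0 0 0 0.7;0.0143 -0.1092 -0.01 0 0 0 0.7;0.0143 -0.1092 -0.01 0 0 0 0.7;0.0143 -0.1092 -0.01 0 0 0 0.7;0.0143 -0.1092 -0.01 0 0 0 0.7;0.0143 -0.1092 -0.01 0 0 0 0.7;0.0143 -0.1092 -0.01 0 0 0 0.7;0.0143 -0.1092 -0.01 0 0 0 0.7;0.0143 -0.1092 -0.01 0 0 0 0.7;0.0143 -0.1092 -0.01 0 0 0 0.7;0.0143 -0.1092 -0.01 0 0 0 0.7;0.0143 -0.1092 -0.01 0 0 0 0.7;0.0143 -0.1092 -0.01 0 0 0 0.7;0.0143 -0.1092 -0.01 0 0 0 0.7;0.0143 -0.1092 0 0 0 0 0.7;0.0143 -0.1092 0 0 0 0 0.7;0.0143 -0.1092 0 0 0 0 0.7;0.0143 -0.1092 0 0 0 0 0.7;0 0 0 0 0 0 0.7;0 0 0 0 0 0 0.7"
}}

```text
time: 52.45
position: [0.4629, 0.114, 0.426]
orientation: [[0.999, -0.049, -0.0], [-0.049, -0.999, -0.0], [-0.0, 0.0, -1.0]]
force: [-0.4, -0.2, 0.7]
width: 0.702
grip_force: 0.0
```

Request:
{"method": "move_arm", "body": {
  "series": "0.0146 -0.0971 0 0 0 0 0.7;0.0146 -0.0971 0 0 0 0 0.7;0.0146 -0.0971 0 0 0 0 0.7;0.0146 -0.0971 0 0 0 0 0.7;0.0146 -0.0971 0 0 0 0 0.7;0.0146 -0.0971 0 0 0 0 0.7;0.0146 -0.0971 0 0 0 0 0.7;0.0146 -0.0971 0 0 0 0 0.7;0.0146 -0.0971 0 0 0 0 0.7;0 0 0 0 0 0 0.7;0 0 0.08 0 0 0 0.7;0 0 0.08 0 0 0 0.7;0 0 0.08 0 0 0 0.7;0 0 0 0 0 0 0.7;0 0 0 0 0 0 0.7"
}}

```text
time: 53.95
position: [0.5171, 0.3715, 0.3544]
orientation: [[0.999, -0.053, -0.0], [-0.053, -0.999, -0.001], [-0.0, 0.001, -1.0]]
force: [0.5, 0.8, 0.1]
width: 0.7
grip_force: 0.0
```

```bash
python3 - <<'E'
from h import *
s=manip.read_state(); print(s["position"],s["qpos"])
# grip top in scene, to recheck
im=manip.camera("scene")[:,:,::-1].copy(); hsv=cv2.cvtColor(im,cv2.COLOR_BGR2HSV)
k=cv2.inRange(hsv,(5,110,60),(16,255,230)); o=np.zeros_like(k); o[285:350,200:265]=k[285:350,200:265]
c=max(cv2.findContours(o,cv2.RETR_EXTERNAL,cv2.CHAIN_APPROX_NONE)[0],key=cv2.contourArea); print(cv2.minAreaRect(c),cv2.boundingRect(c))
print(pix("scene",[.515,.374,.107]),pix("scene",[.515,.374,.022]))
E
```

```text
[0.51709647 0.37151066 0.35435057] [ -25.13815554   30.54126957  -23.24686079   90.40006554   13.19425499
   61.8284866  -144.8096847 ]
((241.85000610351562, 320.0500183105469), (27.195587158203125, 12.965337753295898), 71.56505584716797) (233, 307, 17, 28)
[239.57520628 312.67600865] [245.08828071 331.80410996]
```

Request:
{"method": "move_arm", "body": {
  "series": "-0.005 -0.008 0.06 0 0 0 0.7;0 0 0.08 0 0 0 0.7;0 0 0.08 0 0 0 0.7;0 0 0.08 0 0 0 0.7;0 0 0.07 0 0 0 0.7;0 0 0 0 0 0 0.7;0 0 0 0 0 0 0;0 0 0 0 0 0 0;0 0 0 0 0 0 0;0 0 0 0 0 0 0;0 0 0 0 0 0 0;0 0 0 0 0 0 0;0 0 0 0 0 0 0;0 0 0 0 0 0 0;0 0 0 0 0 0 0;0 0 0 0 0 0 0"
}}

```text
time: 55.6
position: [0.5155, 0.3751, 0.2429]
orientation: [[0.999, -0.052, 0.0], [-0.052, -0.999, -0.0], [0.0, 0.0, -1.0]]
force: [0.6, -1.3, 2.2]
width: 0.238
grip_force: 30.0
```

Request:
{"method": "move_arm", "body": {
  "series": "0 0 -0.03 0 0 0 0;0 0 -0.05 0 0 0 0;0 0 -0.053 0 0 0 0;0 0 0 0 0 0 0;0.0538 -0.005 0 0 0 0 0;0.0538 -0.005 0 0 0 0 0;0.0538 -0.005 0 0 0 0 0;0 0 0 0 0 0 0;0 0 0 0 0 0 0;0 0 0.05 0 0 0 0;0 0 0.045 0 0 0 0;0 0 0.02 0 0 0 0;0 0 0.005 0 0 0 0;0 0 0 0 0 0 0;0 0 0 0 0 0 0"
}}

```text
time: 57.1
position: [0.5642, 0.3773, 0.2471]
orientation: [[0.999, -0.052, 0.001], [-0.052, -0.999, 0.0], [0.0, -0.0, -1.0]]
force: [0.2, 0.4, -2.5]
width: 0.237
grip_force: 30.0
```

Request:
{"method": "move_arm", "body": {
  "series": "0 0 0.006 0 0 0 0;0 0 0.003 0 0 0 0;0 0 0.003 0 0 0 0;0 0 0 0 0 0 0;0 0 0 0 0 0 0"
}}

```text
time: 57.6
position: [0.5641, 0.3772, 0.2433]
orientation: [[0.999, -0.052, 0.0], [-0.052, -0.999, 0.0], [0.0, -0.0, -1.0]]
force: [-0.2, -0.3, -0.1]
width: 0.24
grip_force: 30.0
```

Contact is starting (the weight is off). Release, rise, and withdraw toward the nest side.

Request:
{"method": "move_arm", "body": {
  "series": "0 0 0.002 0 0 0 0;0 0 0 0 0 0 0;0 0 0 0 0 0 0.35;0 0 0 0 0 0 0.5;0 0 0 0 0 0 0.7;0 0 0 0 0 0 0.8;0 0 0 0 0 0 0.8;0 0 -0.05 0 0 0 0.8;0 0 -0.08 0 0 0 0.8;0 0 -0.08 0 0 0 0.8;0 0 -0.08 0 0 0 0.8;0 0 -0.08 0 0 0 0.8;0 0 -0.08 0 0 0 0.8;0 0 -0.08 0 0 0 0.8;0 0.1 0 0 0 0 0.8;0 0.1 0 0 0 0 0.8;0 0.1 0 0 0 0 0.8;0 0.1 0 0 0 0 0.8;0 0.1 0 0 0 0 0.8;0 0.1 0 0 0 0 0.8"
}}

```text
time: 59.6
position: [0.5544, 0.1963, 0.4028]
orientation: [[0.999, -0.052, 0.001], [-0.052, -0.999, 0.0], [0.001, -0.0, -1.0]]
force: [1.5, -0.1, -0.5]
width: 0.807
grip_force: 0.0
```

Request:
{"method": "move_arm", "body": {
  "series": "-0.05 0.1 0 0 0 0 0.8;-0.05 0.1 0 0 0 0 0.8;-0.05 0.1 0 0 0 0 0.8;-0.05 0.1 0 0 0 0 0.8;-0.05 0.1 0 0 0 0 0.8;0 0 0 0 0 0 0.8;0 0 0 0 0 0 0.8"
}}

```text
time: 60.3
position: [0.4719, 0.0512, 0.4028]
orientation: [[0.999, -0.053, 0.002], [-0.053, -0.999, 0.0], [0.002, -0.0, -1.0]]
force: [0.0, 0.6, 0.1]
width: 0.8
grip_force: 0.0
```

```bash
python3 scr.py; python3 caps.py; python3 - <<'E'
from h import *
s=manip.read_state(); print(s["position"],s["time"])
R=cv2.Rodrigues(np.array([0,0,np.radians(-3)]))[0][:2,:2]
for d in((.055,.02),(-.055,.02),(.055,-.02)): print(pix("top",[*(np.array([.564,.377])+R@np.array(d)),.022]))
print("grip top",pix("top",[.564,.377,.107]))
E
```

```text
171 192 203; 172 192 204; 173 191 204; 174 191 204; 175 191 204; 176 191 204; 177 191 203; 178 191 203; 179 191 203; 180 191 203; 181 184 203; 182 184 203; 183 184 203; 184 184 203; 185 184 203; 186 184 203; 187 184 203; 188 185 203; 189 188 202; 190 190 202; 191 190 202; 192 190 202; 193 190 202; 194 190 202; 195 190 202; 196 189 202; 197 189 202; 198 189 202; 199 189 202; 200 189 201; 201 189 201; 202 189 201; 203 189 201; 204 189 201; 205 198 201; 
grip ((190.9600067138672, 185.27999877929688), (14.990663528442383, 8.202439308166504), 8.13010311126709) (184, 181, 15, 10)
scene [ 0.3923 -0.1826  0.046 ] [[0.428, -0.154], [0.437, -0.218], [0.357, -0.212], [0.35, -0.149]]
scene [ 0.3906 -0.2805  0.046 ] [[0.425, -0.251], [0.435, -0.315], [0.356, -0.311], [0.348, -0.248]]
top [ 0.3928 -0.2921  0.046 ] [[0.358, -0.266], [0.43, -0.27], [0.428, -0.318], [0.355, -0.314]]
top [ 0.3929 -0.1924  0.046 ] [[0.429, -0.169], [0.429, -0.216], [0.357, -0.216], [0.357, -0.168]]
[0.47238261 0.05263509 0.40205239] 60.45
[191.67149107 171.23656846]
[188.66298973 204.31261449]
[203.57657731 171.88522074]
grip top [187.24439908 184.69756139]
```

The scraper is upright on the mat's centre, matching the predicted pixels to within about 1, and the caps haven't moved. Handing in.

```bash
python3 -c "
from rig import manip
print(manip.close_job())"
```

```text
the job is handed in; nothing more can be done
None
```

I handed the job in at about 60 s: the three chips are in the trough, both caps lie flat and right way up on the clean plate, and the scraper stands upright in the middle of its mat (put back after a knock); no contact with the bottle, sprocket or tappet was seen, though I did not re-measure them.

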